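# Pack the carry caddy and lift it by its extended handle

### The arm

A 6-joint arm with a two-finger parallel gripper is mounted at the origin on the work surface. World frame = base frame: x ahead of the robot, y to its left, z up, the work surface at z = 0. Lengths are in mm, angles in rad, forces in N, time in s.
With the tool pointing down it reaches from about 375 to 975 mm from the base axis. Payload 3.8 kg.
Tool frame: the origin (TCP) lies at the very end of the fingers, on their centre line; the grasp point (between the pads) lies arm.pinch_z behind it (arm.pinch_z is the distance from the TCP to the grasp point, in mm); z points along the fingers, y is the line along which they close (so a half turn about z gives the same grasp; the last joint's range is limited). The gripper opens to 88 mm and grips with 3 to 60 N. Pads are 18 mm wide; open, the fingers measure 123 mm over their backs; the gripper's body (75 mm by 187 mm) begins 45 mm behind the grasp point.
Start: joints at [-1.301, 0.264, 1.604, -0, 1.274, -0.037], TCP at [203.851, -643.477, 238.706] pointing down, gripper open.
Joint ranges: [-2.63, 2.63], [-0.94, 2.18], [0.31, 2.57], [-1.31, 4.45], [0, 2.66], [-2.55, 2.55]. Speed limits (rad/s): [2.57, 2.57, 3.14, 3.14, 3.14, 3.14].

### API

Orientations are given as a rotation vector (axis times angle).
In Python, from plant import arm gives the robot as it stands. The module is installed in compiled form; this text tells all that it offers. Calls block until the motion is done:
- arm.reach(position, orientation): joint-space move of the TCP to a pose.
- arm.move_linear(position, feed=150, ori=None): straight line of the TCP; ori=None keeps the orientation; feed is the mean speed in mm/s.
- arm.goto_joints(angles): joint-space move.
- arm.move_gripper(opening, grasp_force=None): finger opening in mm; grasp_force is the grip in N (None keeps the last); returns when the fingers have stopped.
- arm.wait(seconds).
- arm.inverse_kinematics(position, orientation): joint angles nearest the present ones, or None.
- arm.get_state(): the state.
- arm.capture(name): name is "scene" or "side" or "wrist"; returns a dict with "pixels" (420x560x3 uint8, red, green, blue), "range_z" (420x560 float32, mm along the optical axis (not along the pixel's ray), 0 where there is no reading), "intrinsics" (3x3 intrinsics, pixels), "dist_coeffs" ([k1, k2, p1, p2, k3] as OpenCV has them; the pictures are not rectified), "origin" and "orientation" of the camera in the world. Camera axes: x right, y down, z forward; pixel columns grow to the right and rows downward; lengths in mm; the calibration is good to about 2 mm. A picture is of the moment at which its call begins.
A pose or a line that the arm cannot do raises arm.Unreachable and nothing moves.
- arm.close_job(): hands the job in; it is judged then, once.
The state is a dict: "time": time; "joint_positions": joint angles; "joint_velocities": joint speeds; "effort": joint torques, N m; "tcp_pos": TCP position; "tcp_rot": TCP orientation; "ft_force": force on the tool from outside, world axes, zero at the start; "torque": the same for the moment, N m; "opening": finger opening in mm; "grasp_force": force on a finger pad.
Only numpy, scipy, OpenCV 4.12 (cv2) and the standard library are available. Lean on these libraries where they do the work, as an engineer would, in place of code of your own. Each camera call takes 0.05 s, during which the arm holds its last target. There are 200 camera calls.

### The job

Pack the small bottle and the spray can from the tray into the carry caddy, standing upright, one on each side of the handle so that it hangs level. Then squeeze the release button in the middle of the caddy's stowed handle, pull the handle straight up to its second stop, all the way out, and lift the caddy a good 5 cm clear of the dresser by it. Finish while holding the loaded caddy up steadily and about level by the extended handle; leave everything else on the dresser alone.

Things in the scene. Friction and masses are not known exactly. Their poses are not given: they have to be found in the camera images.
- caddy: Loose off-white plastic carry caddy, a tub 200 (own x) by 280 mm (own y), 55 high, 4 mm walls, 5 mm floor; origin at the centre of its underside. A spine 8 mm thick, 50 high, along y at x = 0 carries handle sleeves 16 by 26 mm, 70 high, at y = -75 and 75; cross walls 30 high at y = 0. Four cells, 84 by 134 mm, centred at x = 50 or -50, y = 69 or -69 mm. About 0.55 kg with handle.
- grip (a point): Centre of the caddy's black handle bar, moving with it. The bar is 20 mm thick (caddy x), 176 mm long (caddy y) and 22 mm high; stowed, its centre is 84 mm above the caddy's underside, over the spine. Axes as the caddy's.
- caddy_handle (a joint): How far the telescoping handle is out, in m: 0 stowed, 0.040 at the first stop, 0.080 at the second stop (all the way out). A spring bolt holds it at each stop unless the button is kept pressed; with the button pressed it slides with about 1.5 N, the caddy standing still by its own weight.
- caddy_button (a joint): How far the release button is pressed, m: 0 out, bolt free above 0.003. A metal key 18 mm long (caddy y), 9 high, in the middle of the bar's +x face (caddy frame) at the grip point's height, standing 4 mm proud; it takes 5 to 6 N and springs back. Pinching the bar across its thickness at its middle presses it flush.
- bottle_center (a point): Centre, half-way up, of the small cobalt glass bottle with a black twist cap: body 40 mm in diameter up to 52 mm, cap 26 mm in diameter, 84 mm high in all, about 0.12 kg, standing on the tray.
- can_center (a point): Centre, half-way up, of the aluminium spray can with a white cap: body 44 mm in diameter up to 64 mm, cap 38 mm in diameter, 90 mm high in all, about 0.11 kg, standing on the tray.
- tray: The fixed white marble vanity tray, 130 mm (own x) by 230 mm (own y), floor 8 mm thick, rim 14 mm high. Origin: centre of its underside. The bottle and the can stand on it about 104 mm apart along own y.
- ring_dish: Bystander: steel ring dish, 88 mm in diameter, 20 mm high, beyond the work. Origin: centre of its underside.
- toothpick_holder: Bystander: bamboo toothpick holder, a lidded cylinder 46 mm in diameter, 73 mm high, to the robot's right. Origin: centre of its underside.
- straightener_case: Bystander: cream plastic hair straightener case latched shut, 85 mm by 290 mm (own y), 35 mm high, to the robot's left. Origin: centre of its underside.
Mind the look-alikes: they are no part of the job. Of the things shaped like the part that bears can_center, the aluminium one is meant.

How it is judged (in metres and radians):
On the way, in this order (a step that is already met when the one before it is completed fails the run):
1. the bottle and the can stand upright in the caddy, one on each side of its handle, the caddy on the dresser with its handle stowed and the fingers off it (((x of bottle_center in the frame of caddy between 0.012 and 0.09 m and y of bottle_center in the frame of caddy between -0.13 and 0.13 m and z of bottle_center in the frame of caddy between 0.037 and 0.057 m and angle between the z axis of each of bottle_center, can_center and the z axis of caddy, either way round below 0.2 rad and x of can_center in the frame of caddy between -0.09 and -0.012 m and y of can_center in the frame of caddy between -0.13 and 0.13 m and z of can_center in the frame of caddy between 0.04 and 0.06 m) or (x of bottle_center in the frame of caddy between -0.09 and -0.012 m and y of bottle_center in the frame of caddy between -0.13 and 0.13 m and z of bottle_center in the frame of caddy between 0.037 and 0.057 m and angle between the z axis of each of bottle_center, can_center and the z axis of caddy, either way round below 0.2 rad and x of can_center in the frame of caddy between 0.012 and 0.09 m and y of can_center in the frame of caddy between -0.13 and 0.13 m and z of can_center in the frame of caddy between 0.04 and 0.06 m)) and value of joint caddy_handle below 0.01 m and height (world z) of caddy below 0.008 m and contact force between the fingers and caddy below 0.5 N), for 0.2 s.
2. the handle is drawn out to its second stop (button pressed, since the bolt holds it otherwise), the caddy not yet lifted far (value of joint caddy_handle above 0.075 m and height (world z) of caddy below 0.03 m), for 0.05 s.
At the end, for the whole second after the job is handed in: Held in the air by its handle bar: caddy underside over 30 mm above the dresser, tilt under 0.3 rad, speed under 0.04 m/s, touching no dresser or tray; handle at its second stop (over 0.075); bottle and can upright (0.2 rad) on the caddy floor, on opposite sides of the handle (value of joint caddy_handle above 0.075 m and height (world z) of caddy above 0.03 m and angle between caddy's own z axis and vertical below 0.3 rad and linear speed of caddy below 0.04 m/s and distance between the grasp point and grip below 0.05 m and contact force between the fingers and caddy above 3 N and contact force between caddy and table below 0.1 N and contact force between caddy and tray below 0.1 N and ((x of bottle_center in the frame of caddy between 0.012 and 0.09 m and y of bottle_center in the frame of caddy between -0.13 and 0.13 m and z of bottle_center in the frame of caddy between 0.037 and 0.057 m and angle between the z axis of each of bottle_center, can_center and the z axis of caddy, either way round below 0.2 rad and x of can_center in the frame of caddy between -0.09 and -0.012 m and y of can_center in the frame of caddy between -0.13 and 0.13 m and z of can_center in the frame of caddy between 0.04 and 0.06 m) or (x of bottle_center in the frame of caddy between -0.09 and -0.012 m and y of bottle_center in the frame of caddy between -0.13 and 0.13 m and z of bottle_center in the frame of caddy between 0.037 and 0.057 m and angle between the z axis of each of bottle_center, can_center and the z axis of caddy, either way round below 0.2 rad and x of can_center in the frame of caddy between 0.012 and 0.09 m and y of can_center in the frame of caddy between -0.13 and 0.13 m and z of can_center in the frame of caddy between 0.04 and 0.06 m))); the arm keeps its last pose, push and grip.
It fails at once if a bystander is disturbed (moved more than 20 mm) (distance of any of ring_dish, toothpick_holder, straightener_case from where it was at the start of the episode above 0.02 m).
It fails at once if the bottle or the can is tipped over (angle between any of bottle_center, can_center's own z axis and vertical above 0.7 rad).
It also fails if it takes over 72 s, if anything falls off the work surface, if the arm or the gripper's body presses on something with over 40 N, if the wrist force passes 120 N, or if a joint passes its speed limit or range.

## Working session

There is one attempt and no reset: what is moved stays moved. The work goes in short steps, each a Python script; the robot and the scene stay as the last script left them, time stands still between calls to the robot, and variables do not carry over. Pictures are saved under pics/ and viewed, at most 10 in all, crops included, and the job is handed in when it is done.

```bash
mkdir -p pics
cat > h.py <<'E'
import numpy as np, cv2
from plant import arm
from scipy.spatial.transform import Rotation as R
def cam(name):
    c=arm.capture(name); o=np.array(c["orientation"],float)
    c["R"]=o if o.shape==(3,3) else R.from_rotvec(o).as_matrix() if o.size==3 else R.from_quat(o).as_matrix()
    c["o"]=np.array(c["origin"],float); c["K"]=np.array(c["intrinsics"],float); c["d"]=np.array(c["dist_coeffs"],float); return c
def save(c,fn): cv2.imwrite("pics/"+fn,c["pixels"][:,:,::-1])
def rays(c,uv):
    n=cv2.undistortPoints(np.array(uv,float).reshape(-1,1,2),c["K"],c["d"]).reshape(-1,2)
    return np.c_[n,np.ones(len(n))]
def plane(c,uv,z):
    r=rays(c,uv)@c["R"].T; return c["o"]+r*((z-c["o"][2])/r[:,2])[:,None]
def cloud(c):
    v,u=np.mgrid[0:420,0:560]; r=rays(c,np.c_[u.ravel(),v.ravel()])*c["range_z"].reshape(-1,1)
    return (c["o"]+r@c["R"].T).reshape(420,560,3)
def down(yaw): # tool z down, tool y (closing) direction at angle yaw in world xy
    y=np.array([np.cos(yaw),np.sin(yaw),0]); z=np.array([0,0,-1.]); x=np.cross(y,z)
    return R.from_matrix(np.c_[x,y,z]).as_rotvec()
E
python3 - <<'E'
from h import *
for n in("scene","side"):
    c=cam(n); save(c,n+"0.png"); print(n,c["orientation"],c["o"],c["K"].tolist())
    np.savez(n+"0.npz",P=cloud(c),px=c["pixels"])
print(arm.pinch_z,arm.get_state())
E
```

```text
scene [-2.07096313 -1.12641793  0.52946318] [1458.00111195 -516.75150353  997.8672637 ] [[438.5846482913645, 0.0, 283.64864184185467], [0.0, 438.5846482913645, 214.04113000744823], [0.0, 0.0, 1.0]]
side [-2.24474671  0.24277976 -0.14347637] [ 410.84943258 -784.02842107  743.93978786] [[389.6993059061735, 0.0, 277.49668945401936], [0.0, 389.6993059061735, 211.67882955333246], [0.0, 0.0, 1.0]]
18.700000000000003 {'time': 0.1, 'joint_positions': array([-1.30091142e+00,  2.64692791e-01,  1.60525238e+00, -1.22626038e-07,
        1.27369313e+00, -3.68660299e-02]), 'joint_velocities': array([-0.00083545, -0.00129621, -0.00237157,  0.00010819,  0.00037627,
       -0.00052347]), 'effort': array([ 3.67892262e-04, -5.03621936e+01, -3.58071542e+01,  7.30033522e-02,
        2.33680493e-02, -5.24357210e-05]), 'tcp_pos': array([ 203.67173524, -642.85819523,  237.49434331]), 'tcp_rot': array([-3.10270562e+00, -4.79645969e-01,  3.73473855e-04]), 'ft_force': array([ 0.08498892, -0.96795288, -0.04820453]), 'torque': array([ 0.02876705, -0.01475771, -0.04280298]), 'grasp_force': 0.0, 'opening': 88.27574140213456}
```

View pics/scene0.png

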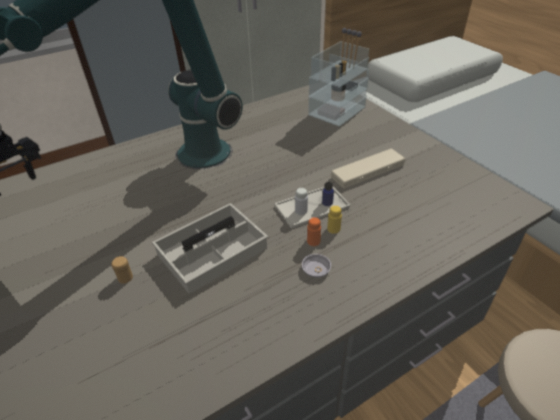

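View pics/side0.png

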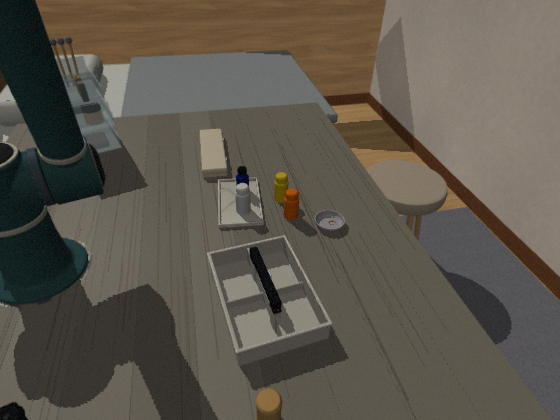

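The aluminium can is at scene (301,201) and side (243,198). Its look-alikes are an orange can at scene (314,231) and a yellow can at (335,219), which I leave alone. The cobalt bottle is at scene (328,194) and side (242,178). The caddy is at scene (210,245) with its bar at (209,233). Next I locate these and crop the can and bottle.

```bash
cat > m.py <<'E'
from h import *
for n in("scene","side"):
    f=np.load(n+"0.npz"); P=f["P"]; px=f["px"]; hsv=cv2.cvtColor(px,cv2.COLOR_RGB2HSV)
    on=(P[...,0]>300)&(P[...,0]<900)&(abs(P[...,1])<450)&(P[...,2]<130)
    def rep(name,m):
        m=cv2.morphologyEx(m.astype(np.uint8),cv2.MORPH_OPEN,np.ones((2,2)))
        k,l,s,_=cv2.connectedComponentsWithStats(m)
        for i in range(1,k):
            if s[i,4]>25:
                q=P[l==i]; print(n,name,s[i],"med",np.median(q,0).round(1),"lo",np.percentile(q,3,0).round(0),"hi",np.percentile(q,97,0).round(0))
                if name=="bar":
                    t=q[q[:,2]>np.percentile(q[:,2],50)]; e=np.linalg.svd(t[:,:2]-t[:,:2].mean(0),full_matrices=False)[2][0]
                    print("  dir",np.degrees(np.arctan2(e[1],e[0])), cv2.minAreaRect(q[q[:,2]>85][:,:2].astype(np.float32)))
                if name in("tall",): 
                    t=q[q[:,2]>q[:,2].max()-6]; print("  top",cv2.minEnclosingCircle(t[:,:2].astype(np.float32)))
    rep("bar",on&(hsv[...,2]<60)&(P[...,2]>70))
    rep("blue",on&(hsv[...,0]>105)&(hsv[...,0]<135)&(hsv[...,1]>110)&(P[...,2]>15))
    rep("tall",on&(P[...,2]>66)&(P[...,1]>0))
    rep("case/rim",on&(P[...,2]>25)&(P[...,2]<60))
    rep("tray",on&(P[...,2]>5)&(P[...,2]<16)&(hsv[...,2]>120))
c=cv2.imread("pics/side0.png")[150:235,200:310]; cv2.imwrite("pics/crop.png",cv2.resize(c,None,fx=6,fy=6,interpolation=2))
E
python3 m.py
```

```text
scene bar [326 183   7   9  47] med [551.5 218.8  88.7] lo [540. 209.  67.] hi [558. 235.  95.]
  dir -39.034454761522575 ((994.5263671875, -147.15887451171875), (19.627450942993164, 1185.4306640625), 50.481224060058594)
scene bar [183 218  52  34 424] med [ 532.3 -222.5   90.9] lo [ 517. -295.   67.] hi [ 545. -131.   97.]
  dir -24.978342058691457 ((958.8250732421875, -391.549072265625), (152.28285217285156, 1017.9484252929688), 67.41140747070312)
scene tall [325 183   9  10  79] med [549.9 218.4  81.6] lo [478. 206.   3.] hi [558. 296.  95.]
  top ((1458.0010986328125, -516.7515258789062), 9.999999747378752e-05)
scene tall [296 189  13  15 153] med [540.7 116.   83.2] lo [479. 101.   8.] hi [550. 185. 100.]
  top ((534.0516357421875, 118.9886474609375), 15.249975204467773)
scene tall [330 207  12  13 132] med [664.2 159.4  82.7] lo [604. 146.  13.] hi [675. 236.  92.]
  top ((1458.0010986328125, -516.7515258789062), 9.999999747378752e-05)
scene tall [309 219  12  13 135] med [673.6  71.9  84.9] lo [656.  58.  63.] hi [683.  95.  92.]
  top ((669.06005859375, 76.18882751464844), 15
[... 3272 characters left out ...]
d [ 597.6 -162.8    5.8] lo [ 567. -180.    3.] hi [ 611. -150.    8.]
side tray [240 282   9  13  51] med [ 483.2 -170.3    5.3] lo [ 475. -190.    4.] hi [ 493. -152.    9.]
side tray [228 290  12  10  58] med [ 456.4 -184.9    5.7] lo [ 444. -217.    4.] hi [ 469. -171.   29.]
side tray [288 305  12  11  53] med [ 582.3 -261.     5.7] lo [ 571. -269.    3.] hi [ 599. -248.    8.]
side tray [263 312   8  12  44] med [ 521.7 -268.6    5.7] lo [ 512. -280.    3.] hi [ 526. -253.   17.]
side tray [294 313   8   7  28] med [ 589.3 -276.1    5.6] lo [ 580. -282.    3.] hi [ 597. -268.    7.]
side tray [301 318  15   4  33] med [ 611.9 -290.7    5.4] lo [ 594. -294.    3.] hi [ 625. -286.    8.]
```

View pics/crop.png

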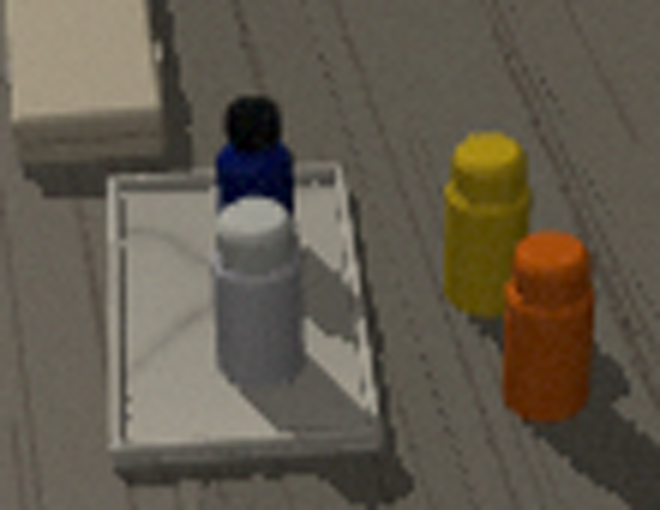

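The crop confirms the choice: the silver-grey can with the white cap is at side (243,198), and the blue bottle with the black cap is behind it. The yellow and orange cans stand off the tray. Next I take wrist views over the caddy and the tray.

```bash
cat >> h.py <<'E'
def go(p,yaw,lin=None):
    """choose half-turn with the smaller last joint; p is grasp point"""
    p=np.array(p,float)-[0,0,arm.pinch_z]; best=None
    for k in(0,np.pi):
        q=arm.inverse_kinematics(p,down(yaw+k))
        if q is not None and(best is None or abs(q[5])<best[0]): best=(abs(q[5]),yaw+k)
    if lin: arm.move_linear(p,feed=lin)
    else: arm.reach(p,down(best[1]))
    return best
E
python3 - <<'E'
from h import *
for n,p in(("wc",(529,-216,380)),("wt",(520,165,380))):
    print(go(p,np.pi/2)); arm.wait(.2); c=cam("wrist"); save(c,n+".png"); np.savez(n+".npz",P=cloud(c),px=c["pixels"],**{k:c[k] for k in("R","o","K","d")}); print(c["o"],c["R"].round(2).tolist())
print(arm.get_state()["time"],arm.get_state()["tcp_pos"])
a=cv2.imread("pics/wc.png");b=cv2.imread("pics/wt.png");cv2.imwrite("pics/w.png",cv2.resize(np.hstack([a,b]),(800,300)))
E
```

```text
(np.float64(1.1395492035102297), 4.71238898038469)
[ 609.94958888 -217.94275096  507.12850161] [[-0.0, -0.95, -0.31], [-1.0, 0.0, -0.0], [0.0, 0.31, -0.95]]
(np.float64(1.3091953706818644), 1.5707963267948966)
[442.98433419 163.56617516 507.48190413] [[0.0, 0.95, 0.3], [1.0, -0.0, -0.0], [-0.0, 0.3, -0.95]]
4.6833 [520.12132785 164.67850268 361.27334214]
```

View pics/w.png

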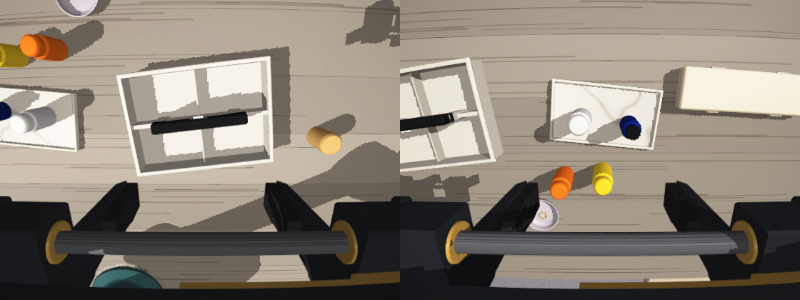

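Left half: the caddy with its black bar (199,123), the button on the upper (+x) side and both rim edges clear. Right half: the can (580,122) and the bottle (630,127) on the tray. Next I cast rays for the exact positions.

```bash
cat > m2.py <<'E'
from h import *
def ld(n):
    f=np.load(n+".npz"); return {k:f[k] for k in f.files}
def rect(pts): 
    (c,s,a)=cv2.minAreaRect(pts[:,:2].astype(np.float32)); return np.round(c,1),np.round(s,1),round(a,2)
def fg(m):
    v,u=np.nonzero(m); return np.c_[u,v]
c=ld("wc"); P=c["P"]; hsv=cv2.cvtColor(c["px"],cv2.COLOR_RGB2HSV)
near=(abs(P[...,0]-529)<150)&(abs(P[...,1]+216)<170)
m=near&(P[...,2]>89)&(P[...,2]<101)&(hsv[...,2]<90); print("bar top cloud",rect(P[m]),m.sum(), "rays z95",rect(plane(c,fg(m),95)))
m=near&(P[...,2]>51)&(P[...,2]<59)&(hsv[...,2]>110); print("rim",rect(P[m]),m.sum(),rect(plane(c,fg(m),55)))
m=near&(P[...,2]>60)&(P[...,2]<100)&(hsv[...,2]>100); print("sleeves/btn",np.median(P[m],0),m.sum())
c=ld("wt"); P=c["P"]
for n,x,y,z in(("can",530,118,98),("bottle",545,219,92)):
    m=(np.hypot(P[...,0]-x,P[...,1]-y)<40)&(abs(P[...,2]-z)<3)
    q=P[m]; print(n,m.sum(),q.mean(0),cv2.minEnclosingCircle(q[:,:2].astype(np.float32)),cv2.minEnclosingCircle(plane(c,fg(m),z)[:,:2].astype(np.float32)))
E
python3 m2.py
```

```text
bar top cloud (array([ 527. , -213.8]), array([ 19.7, 174.9]), 6.82) 2023 rays z95 (array([ 527.2, -213.5]), array([ 20. , 173.9]), 6.58)
rim (array([ 526.3, -213.4]), array([208.2, 289.2]), 6.68) 4121 (array([ 526.4, -213.4]), array([207.9, 287.4]), 6.67)
sleeves/btn [ 524.54418046 -211.93777528   91.78446645] 142
can 573 [528.51347764 120.87304194  97.8037427 ] ((529.062255859375, 120.81037139892578), 17.985353469848633) ((528.5115966796875, 121.06525421142578), 17.882692337036133)
bottle 317 [542.86546248 220.83945286  92.03056762] ((543.5555419921875, 221.30979919433594), 14.138836860656738) ((542.9429321289062, 220.8262481689453), 14.161286354064941)
```

```bash
cat >> h.py <<'E'
C=np.array([526.7,-213.6]); TH=np.radians(6.67)
def cad(x,y): return C+np.array([[np.cos(TH),-np.sin(TH)],[np.sin(TH),np.cos(TH)]])@[x,y]
def st(t=""):
    s=arm.get_state(); print(t,"t",round(s["time"],2),"tcp",s["tcp_pos"].round(1),"open",round(s["opening"],1),"gf",round(s["grasp_force"],1),"F",s["ft_force"].round(1))
def pick(xy,h,force):  # h: grasp height above item's foot
    go((*xy,8+h+100),np.pi/2); arm.move_gripper(88)
    go((*xy,8+h),np.pi/2,lin=150); st("at"); arm.move_gripper(0,force); st("gripped")
    go((*xy,8+h+130),np.pi/2,lin=200); st("up")
def place(xy,h):
    print(go((*xy,8+h+130),np.pi/2+TH)); arm.wait(.2)
    go((*xy,5+h+15),0,lin=150); go((*xy,5+h+1),0,lin=30); st("down")
    arm.move_gripper(66); st("rel"); go((*xy,5+h+140),0,lin=200)
E
python3 - <<'E'
from h import *
pick((528.7,120.9),54,15); place(cad(52,60),54)
st(); c=cam("side"); save(c,"s1.png")
E
```

```text
at t 6.61 tcp [529.5 121.1  44. ] open 88.1 gf 0.0 F [-0.9 -0.  -0.7]
gripped t 7.35 tcp [528.8 121.   43.5] open 43.5 gf 15.0 F [-0.8 -0.1  1.7]
up t 8.15 tcp [527.7 120.7 172. ] open 43.2 gf 15.0 F [-1.  -0.4 -1.6]
(np.float64(1.1587863060678103), np.float64(4.828802441492711))
down t 12.08 tcp [ 571.3 -147.9   41.1] open 43.6 gf 15.0 F [ 0.2 -0.1 -0.8]
rel t 12.6 tcp [ 571.5 -148.    41.4] open 65.9 gf 0.0 F [-0.2 -0.5  0.6]
 t 13.44 tcp [ 570.5 -147.7  179.1] open 65.8 gf 0.0 F [ 0.3 -1.  -0.1]
```

View pics/s1.png

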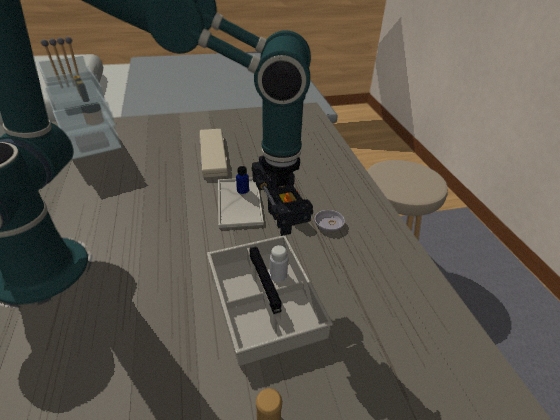

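The can stands upright in the +x side at (279,263), and the caddy has not moved. The bottle is next.

Run:
```python
from h import *
pick((543,221),46,18); place(cad(-56,-60),46)
st(); go((529,-216,380),np.pi/2); arm.wait(.2)
n="wc2"; c=cam("wrist"); save(c,n+".png"); np.savez(n+".npz",P=cloud(c),px=c["pixels"],**{k:c[k] for k in("R","o","K","d")})
P=c=cloud(c); 
def rect(m): (a,s,g)=cv2.minAreaRect(P[m][:,:2].astype(np.float32)); print(np.round(a,1),np.round(s,1),round(g,2))
px=np.load("wc2.npz")["px"]; hsv=cv2.cvtColor(px,cv2.COLOR_RGB2HSV)
near=(abs(P[...,0]-529)<150)&(abs(P[...,1]+216)<170)
rect(near&(P[...,2]>51)&(P[...,2]<59)&(hsv[...,2]>110))
m=near&(abs(P[...,2]-95)<5)&(hsv[...,2]<90)&(np.hypot(P[...,0]-cad(-56,-60)[0],P[...,1]-cad(-56,-60)[1])>40); rect(m)
```

```text
at t 16.87 tcp [543.7 221.3  36. ] open 88.1 gf 0.0 F [ 0.2 -0.2  0.3]
gripped t 17.66 tcp [543.1 221.1  35.4] open 39.4 gf 18.0 F [-0.1  0.   2.1]
up t 18.46 tcp [542.  220.6 164. ] open 39.1 gf 18.0 F [ 0.7 -0.3 -1.9]
(np.float64(0.8800307754551602), np.float64(4.828802441492711))
down t 22.04 tcp [ 477.9 -279.6   33.1] open 39.3 gf 18.0 F [ 0.5 -0.2 -0.6]
rel t 22.61 tcp [ 478.1 -279.7   33.4] open 66.0 gf 0.0 F [-0.3 -0.9  0.7]
 t 23.45 tcp [ 477.3 -279.2  171.1] open 66.0 gf 0.0 F [-0.1  1.   0.2]
[ 526.2 -213.5] [208.8 289. ] 6.6
[ 526.6 -213.5] [ 20.  174.6] 6.55
```

View pics/wc2.png

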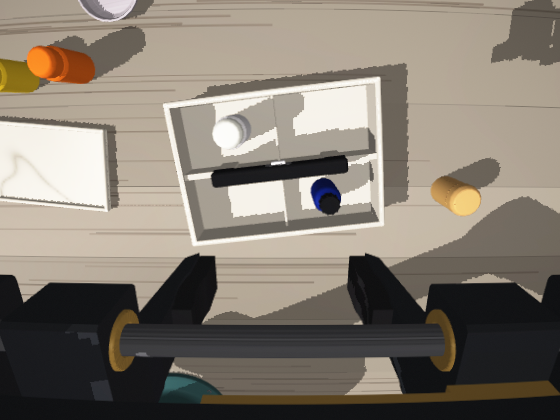

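Both items stand upright in diagonal cells, the can at (230,132) and the bottle at (326,196), and the button is at (278,162). The caddy is unmoved. Next I pinch the bar at its middle and pull.

Run:
```python
from h import *
x,y=526.6,-213.6
arm.move_gripper(60); print(go((x,y,150),TH)); arm.wait(.2)
go((x,y,84.5),0,lin=80); st("at"); arm.move_gripper(0,40); arm.wait(.2); st("grip")
for z in(100,120,140,160): go((x,y,z),0,lin=40); st(z)
go((x,y,165.5),0,lin=20); arm.wait(.3); st("out")
c=cam("side"); save(c,"s2.png")
```

```text
(np.float64(0.545587201255886), np.float64(0.11641346110802178))
at t 27.49 tcp [ 527.1 -213.8   66.2] open 60.2 gf 0.0 F [-0.1 -0.   0.4]
grip t 28.38 tcp [ 525.4 -213.7   65.9] open 19.4 gf 40.0 F [-4.4  0.6  5.3]
100 t 28.93 tcp [ 526.6 -213.4   81.6] open 19.5 gf 40.0 F [-2.8  0.6 -0.5]
120 t 29.57 tcp [ 526.8 -213.5  101.7] open 19.7 gf 40.0 F [-1.7  1.2 -0.1]
140 t 30.23 tcp [ 526.8 -213.5  121.8] open 19.5 gf 40.0 F [-1.3  2.1 -0.9]
160 t 30.88 tcp [ 526.8 -213.6  141.8] open 19.2 gf 40.0 F [-0.6  2.3 -0.2]
out t 31.6 tcp [ 526.1 -213.5  146.2] open 19.4 gf 40.0 F [ 0.3  0.5 -7.7]
```

View pics/s2.png

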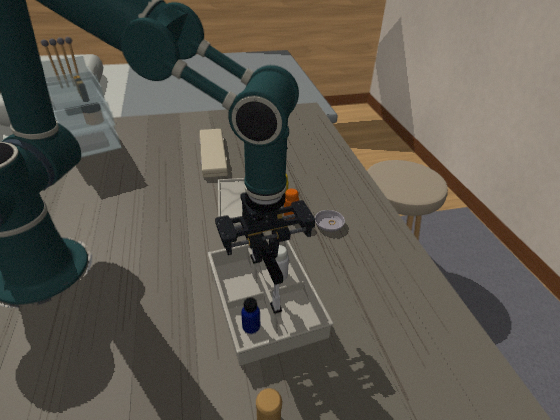

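The handle is out to its stop: the load stepped to 7.7 N at about 80 mm of travel, and the bottle (251,318) and can (281,262) are upright. Next I lift.

Run:
```python
from h import *
x,y=526.6,-213.6
arm.move_gripper(0,55)
go((x,y,180),0,lin=30); st(); go((x,y,232),0,lin=40); arm.wait(1); st("up")
c=cam("side"); save(c,"s3.png"); P=cloud(c); hsv=cv2.cvtColor(c["pixels"],cv2.COLOR_RGB2HSV)
m=(abs(P[...,0]-529)<130)&(abs(P[...,1]+216)<160)&(P[...,2]>100)&(P[...,2]<135)&(hsv[...,2]>110)&(hsv[...,1]<60)
q=P[m]; A=np.c_[q[:,:2]-[529,-216],np.ones(len(q))]
print("rim fit",len(q),np.linalg.lstsq(A,q[:,2],rcond=None)[0])
```

```text
t 32.5 tcp [ 526.6 -213.6  161.5] open 19.1 gf 55.0 F [-0.6  0.2 -7.8]
up t 34.95 tcp [ 526.6 -213.6  213.3] open 19.3 gf 55.0 F [-0.1 -0.6 -7. ]
rim fit 1246 [2.66754216e-03 6.58534957e-06 1.21494586e+02]
```

View pics/s3.png

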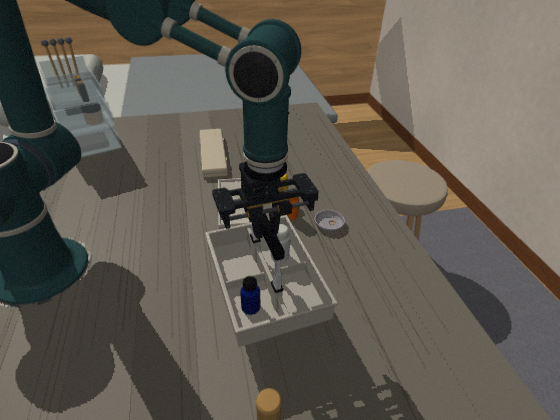

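The caddy hangs level with its rim at 121 mm, so the underside is about 66 mm up. Both items are upright at (250,298) and (283,240).

```bash
python3 -c "
from h import *
print(arm.close_job()); st()"
```

```text
the job is handed in; nothing more can be done
None
the job is handed in; nothing more can be done
```

The job is handed in: the arm is holding the caddy level by its fully extended handle, about 66 mm clear of the dresser, with the bottle and the aluminium can upright on opposite sides of the handle; no verdict came back after hand-in.

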